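# Refit the idler pulley in its bracket

## Robot

A 6-joint arm with a two-finger parallel gripper is mounted at the origin on a cart in front of the work surface, level with it; the furniture and walls round the work are solid. World frame = base frame: x ahead of the robot, y to its left, z up, the work surface at z = 0. Lengths are in m, angles in rad, forces in N, time in s.
With the tool pointing down it reaches from about 0.3 to 0.875 m from the base axis. Payload 6.4 kg.
Tool frame: the origin (TCP) lies at the very end of the fingers, on their centre line; the grasp point (between the pads) lies 19 mm behind it; z points along the fingers, y is the line along which they close (so a half turn about z gives the same grasp; the last joint's range is limited). The gripper opens to 85 mm and grips with 20 to 120 N. Pads are 22 mm wide; open, the fingers measure 114 mm over their backs; the gripper's body (76 mm by 85 mm) begins 54 mm behind the grasp point. The pads swing forward as they close: fully open they stand 13 mm farther back than shut.
Start: joints at [1.005, 0.181, 1.607, -0, 1.354, -0.206], TCP at [0.202, 0.538, 0.231] pointing down, gripper open.
Joint ranges: [-2.99, 2.99], [-0.89, 2.07], [0.3, 2.58], [-1.14, 4.28], [0, 2.63], [-3.12, 3.12]. Speed limits (rad/s): [2.57, 2.57, 3.01, 3.14, 3.14, 3.14].

## Interface

Orientations are given as a unit quaternion [w, x, y, z].
In Python, from bench import ctrl gives the robot as it stands.
- The arm moves only by the tool jog_arm, called after "Emit:" by a JSON object that holds its "method" and its "body", one argument or row to a line. Schema: {"type":"object","properties":{"plan":{"type":"object","properties":{"dx":{"type":"array","items":{"type":"number"},"minItems":1,"maxItems":10},"dy":{"type":"array","items":{"type":"number"},"minItems":1,"maxItems":10},"dz":{"type":"array","items":{"type":"number"},"minItems":1,"maxItems":10},"ax":{"type":"array","items":{"type":"number"},"minItems":1,"maxItems":10},"ay":{"type":"array","items":{"type":"number"},"minItems":1,"maxItems":10},"az":{"type":"array","items":{"type":"number"},"minItems":1,"maxItems":10},"jaw":{"type":"array","items":{"type":"number"},"minItems":1,"maxItems":10}},"additionalProperties":false,"required":["dx","dy","dz","ax","ay","az","jaw"]},"only":{"type":"string"},"quiet":{"type":"boolean"},"lines":{"type":"string"}},"required":["plan"],"additionalProperties":false}. plan is an object with one list for each field, all of the same length, 1 to 10, a row being the entries at one place: dx, dy, dz (the shift in m), ax, ay, az (a rotation vector in rad), jaw (the opening from 0.0 (shut) to 1.0 (fully open)); each row is the pose to reach, as a shift and turn from the pose commanded when the call began, along the tool's axes at that moment; what a row does not reach only later rows make up. A row lasts 1/8 s, in which the tool goes at most 0.0625 m and 0.188 rad, less where a joint would pass 70% of its speed; a pose out of reach is approached as far as the arm can. The fingers move at their own pace and stop on an object; the grip force is fixed at half the most. Time passes only in rows, so rows that do not move let the fingers close. The tool returns the time, the measured TCP pose, the force, the opening and the grip force at its end. only (a regular expression) keeps the lines of the reply that match it, lines (a string "A,B") keeps lines A to B, and quiet returns only ok. Input that does not fit is refused with a message, and nothing moves.
- ctrl.get_obs(): the state, without advancing time (a new reading comes with each control period).
- ctrl.camera(name): name is "side" or "top" or "wrist"; returns the picture (480x640x3 uint8, blue, green, red); there is no depth.
- ctrl.camera_params(name): a dict with "fovy" (degrees; the focal length in pixels is half the picture's height over the tangent of half this angle, whatever the lens; pixels are square), "cx", "cy" (the principal point, pixels), "view" (4x4, takes a point from world to camera coordinates). Camera axes: x right, y up, looking along -z (the intrinsics and any distortion apply to the point x, -y, -z); pixel columns grow to the right and rows downward; lengths in m; the calibration is good to about 2 mm. A picture is of the moment at which its call begins: read the wrist's pose just before it. camera_params takes no time and is no camera call; for the wrist camera it gives the pose at the moment of the call.
- ctrl.hand_in(): hands the job in; it is judged then, once.
The state is a dict: "time_s": time; "q": joint angles; "dq": joint speeds; "joint_efforts": joint torques, N m; "eef_pos": TCP position; "eef_rot": TCP orientation; "wrist_force": force on the tool from outside, world axes, zero at the start; "torque": the same for the moment, N m; "opening": opening from 0.0 (shut) to 1.0 (fully open); "grasp_force": force on a finger pad.
Only numpy, scipy, OpenCV 4.12 (cv2) and the standard library are available. Lean on these libraries where they do the work, as an engineer would, in place of code of your own. Each camera call takes 0.05 s, during which the arm holds its last target. There are 200 camera calls.

## Task

Slide the idler pulley along the base plate into the bracket until its bore lies under the hole in the arm, then put the long pin from the wooden block down through the arm, the pulley and the base plate until its head sits fully down on the arm. Then swing the keeper strap all the way back over the head of the pin so the pin cannot work out. Leave the short pin in the block and do not disturb the grease tin, the oil bottle or the sprocket.

Things in the scene. Friction and masses are not known exactly. Their poses are not given: they have to be found in the camera images.
- bracket: grey C-shaped steel bracket, fixed to the bench. Origin on the bench; own x points from its open mouth to its rear web, z up. Base plate x -120..100, y -78..78, smooth top at z = 18. Arm 52 wide in y, from the web's face (x = 84) forward to x = -5, between z = 60 and 72. Vertical axle line at x = 20, y = 0: holes of 18 diameter through arm and base plate (bench below)
- axle_hole (a point): centre of the arm's hole on the arm's top face, 72 above the bench; same axes as the bracket
- pulley: bare metal belt pulley lying flat on the base plate in front of the arm: 92 diameter, 40 high, two V grooves, bore of 18 diameter. Origin: centre of its underside. About 0.5 kg, oiled, slides with a push of 1 to 3 N, too wide to grasp; passes under the arm with 2 mm to spare. No stop behind it: with the bore in line, rim and rear web are still 18 apart
- axle_pin: the long pin, plain steel: shank 16 diameter, 69 long, its last 9 tapering to 8 diameter at the nose; round head 30 diameter, 14 thick. Origin: end of the nose; z towards the head. Stands nose down, loose, in an end hole of the wooden block: head's underside 74 above the bench, 22 above the block. Home in the bracket, its nose is 3 and its head's top 86 above the bench. 0.16 kg
- short_pin: shorter pin of the same shape, shank 50 long, head 30 diameter and 14 thick, in the other end hole of the block with its head only 3 above the block. Origin: end of the nose. Not wanted; stays there
- pin_block: light wooden block fixed to the bench, 150 long in x, 60 wide in y, 52 high; three holes of 18.5 diameter along x at -45, 0, +45, 47 deep, the middle one empty. Which pin stands at which end varies. Origin: centre of its underside
- keeper (a joint): angle of the keeper strap about its upright pivot, rad: 0 = shut (against its stop, strap along the arm over the hole), up to 1.5 = swung to the bracket's +y. Starts at 1.1 to 1.45, stays where it is left, moves with about 1 N at the tab. Strap 22 wide, between 88 and 93 above the bench: clears the head of the pin by 2 when the pin is home, hits it when not
- keeper_pivot (a point): the keeper's pivot axis, 93 above the bench, 52 behind the axle line along the bracket's x; its bolt head (17 wide) stands to 99
- keeper_tab (a point): middle of the thumb tab, the turned-up end of the keeper strap, 73.5 from the pivot: a plate 22 wide across the strap, 5 thick along it, from 91 to 105 above the bench. Push its side edge to swing the keeper. Moves with the keeper
- grease_tin: dark green round tin, 86 diameter, 52 high, behind, between pin block and oil bottle; origin at the centre of its underside. Bystander
- oil_can: brown bottle, 67 diameter, 150 high, behind, right of the bracket; origin at the centre of its underside. Bystander
- sprocket: small toothed sprocket, 65 diameter, 16 high, lying on the bench left of the pin block; origin at the centre of its underside. Bystander

How it is judged:
By the outcome, as a careful person would: the job done as asked, in the order asked, and still so for the second after the job is handed in, with the robot touching nothing.
It also fails if it takes over 72 s, if anything falls off the work surface, if the arm or the gripper's body presses on something with over 40 N, if the wrist force passes 120 N, or if a joint passes its speed limit or range.

## Working session

There is one attempt and no reset: what is moved stays moved. The work goes in short steps, Python scripts to look and compute and a tool call to move; the robot and the scene stay as the last step left them, time stands still between calls to the robot, and variables do not carry over. Pictures are saved under pics/ and viewed, at most 10 in all, crops included, and the job is handed in when it is done.

```bash
ls; mkdir -p pics
```

Create h.py:
```python
from bench import ctrl
import numpy as np, cv2
def P(n): return ctrl.camera_params(n)
```

Run:
```python
from h import *
o=ctrl.get_obs();print({k:np.round(v,3).tolist() for k,v in o.items()})
for n in("side","top","wrist"):
    p=P(n);print(n,{k:(np.round(v,4).tolist()) if not isinstance(v,str) else v for k,v in p.items()})
for n in("top","side"): cv2.imwrite(f"pics/{n}0.png",ctrl.camera(n))
```

```text
bench.py
pics
{'time_s': 0.0, 'q': [1.005, 0.182, 1.608, -0.0, 1.354, -0.206], 'dq': [-0.001, 0.001, 0.001, -0.001, -0.002, -0.002], 'joint_efforts': [0.001, -44.487, -35.134, -0.0, 0.009, -0.0], 'eef_pos': [0.202, 0.538, 0.23], 'eef_rot': [-0.0, 0.179, 0.984, -0.001], 'wrist_force': [-0.446, 0.356, 0.354], 'torque': [-0.037, -0.02, -0.023], 'grasp_force': 0.0, 'opening': 1.002}
side {'fovy': 45.4093, 'cx': 322.4182, 'cy': 239.2416, 'view': [[0.9324, -0.3614, 0.0114, -0.501], [0.185, 0.504, 0.8437, -0.2055], [-0.3106, -0.7845, 0.5368, -0.99], [0.0, 0.0, 0.0, 1.0]]}
top {'fovy': 42.2524, 'cx': 320.1362, 'cy': 242.055, 'view': [[0.0122, -0.9996, 0.0241, 0.0356], [0.9847, 0.0162, 0.1732, -0.5819], [-0.1736, 0.0216, 0.9846, -1.116], [0.0, 0.0, 0.0, 1.0]]}
wrist {'fovy': 67.5802, 'cx': 319.8207, 'cy': 235.8466, 'view': [[0.3525, 0.9358, -0.0008, -0.5745], [-0.9038, 0.3402, -0.2595, 0.0324], [-0.2426, 0.0922, 0.9658, -0.3787], [0.0, 0.0, 0.0, 1.0]]}
```

View pics/top0.png

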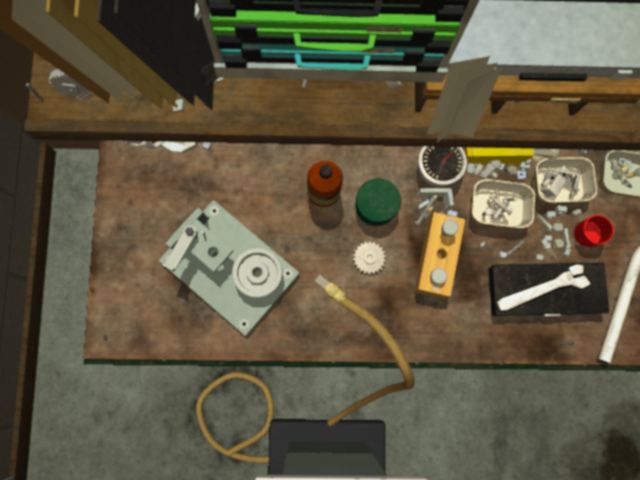

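View pics/side0.png

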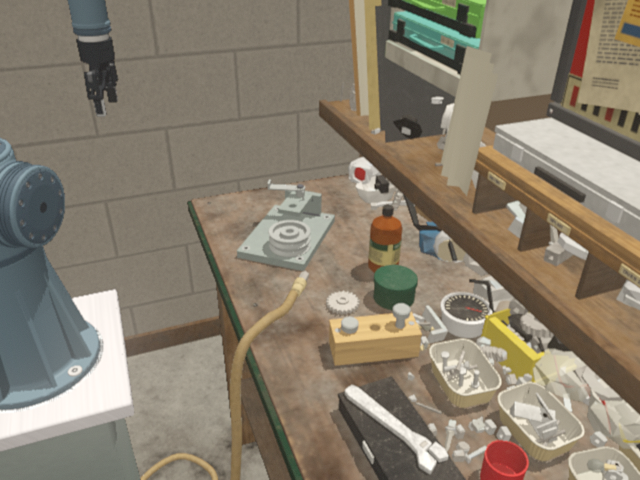

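The top view shows the bracket at about (228,268), its mouth to the lower right and web to the upper left. The pulley is at (257,272), the arm hole at (212,252) and the keeper is swung to the lower left. The block is at (441,257) and the long pin is its far one, at (450,228) in top and (401,315) in side. Now enlarging for measurement.

Run:
```python
from h import *
t=cv2.imread("pics/top0.png")
a=cv2.resize(t[190:340,150:310],None,fx=3,fy=3,interpolation=cv2.INTER_CUBIC)
b=cv2.resize(t[200:310,405:475],None,fx=4,fy=4,interpolation=cv2.INTER_CUBIC)
im=np.zeros((450,770,3),np.uint8);im[:,:480]=a;im[:440,485:765]=b
cv2.imwrite("pics/c1.png",im)
s=cv2.imread("pics/side0.png")
a=cv2.resize(s[170:275,230:340],None,fx=4,fy=4,interpolation=cv2.INTER_CUBIC)
b=cv2.resize(s[290:375,315:425],None,fx=3,fy=3,interpolation=cv2.INTER_CUBIC)
im=np.zeros((420,780,3),np.uint8);im[:,:440]=a;im[:255,445:775]=b
cv2.imwrite("pics/c2.png",im)
```

```text
(no output)
```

View pics/c1.png

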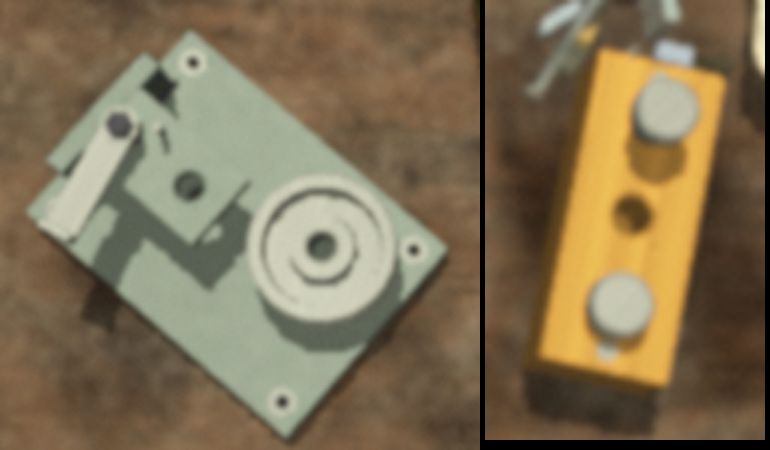

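View pics/c2.png

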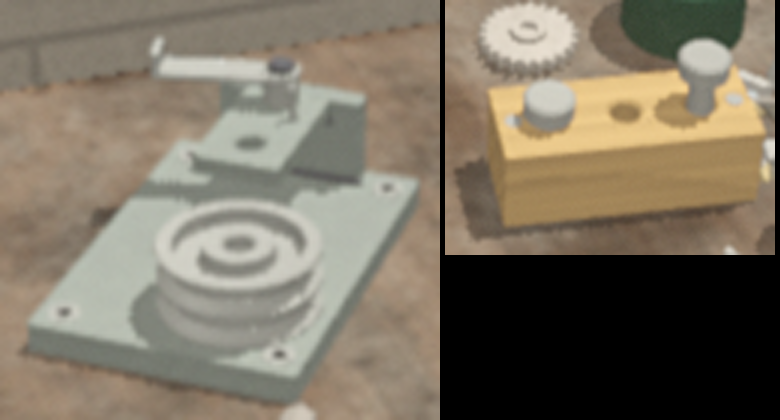

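Add to h.py:
```python
def ray(n,u,v,z,p=None):
    p=p or P(n);f=240/np.tan(np.radians(p["fovy"])/2);V=np.array(p["view"])
    d=V[:3,:3].T@np.array([(u-p["cx"])/f,-(v-p["cy"])/f,-1]);c=-V[:3,:3].T@V[:3,3]
    return c+d*(z-c[2])/d[2]
def proj(n,X,p=None):
    p=p or P(n);f=240/np.tan(np.radians(p["fovy"])/2);V=np.array(p["view"])
    c=V[:3,:3]@np.array(X)+V[:3,3];return np.array([p["cx"]-f*c[0]/c[2],p["cy"]+f*c[1]/c[2]])
```

Run:
```python
from h import *
g=lambda u,v,k,u0,v0:((u+.5)/k-.5+u0,(v+.5)/k-.5+v0)
T=dict(c1=(190,30,.018),c2=(448,248,.018),c3=(288,440,.018),c4=(27,212,.018),hole=(189,185,.072),bolt=(119,124,.099),pul=(322,247,.058),tab=(57,232,.098))
for k,(u,v,z) in T.items(): print("top",k,ray("top",*g(u,v,3,150,190),z).round(4))
for k,(u,v,z) in dict(lp=(667,108,.088),sp=(621,303,.069),mh=(632,214,.052)).items(): print("top",k,ray("top",*g(u-485,v,4,405,200),z).round(4))
for k,(u,v,z) in dict(c1=(417,180,.018),c2=(297,378,.018),c3=(32,322,.018),hole=(251,143,.072),bolt=(281,63,.099),pul=(239,242,.058),tab=(157,52,.098)).items(): print("side",k,ray("side",*g(u,v,4,230,170),z).round(4))
for k,(u,v,z) in dict(lp=(704,58,.088),sp=(550,97,.069),mh=(626,112,.052)).items(): print("side",k,ray("side",*g(u-445,v,3,315,290),z).round(4))
```

```text
top c1 [0.6674 0.2527 0.018 ]
top c2 [0.5276 0.0829 0.018 ]
top c3 [0.4053 0.1807 0.018 ]
top c4 [0.5466 0.351  0.018 ]
top hole [0.5571 0.2409 0.072 ]
top bolt [0.5891 0.28   0.099 ]
top pul [0.522  0.1599 0.058 ]
top tab [0.5235 0.3136 0.098 ]
top lp [ 0.6074 -0.1933  0.088 ]
top sp [ 0.5194 -0.1743  0.069 ]
top mh [ 0.5637 -0.184   0.052 ]
side c1 [0.6643 0.2515 0.018 ]
side c2 [0.5264 0.0804 0.018 ]
side c3 [0.409  0.1804 0.018 ]
side hole [0.5547 0.2369 0.072 ]
side bolt [0.5866 0.2754 0.099 ]
side pul [0.5212 0.1585 0.058 ]
side tab [0.5235 0.3153 0.098 ]
side lp [ 0.6035 -0.1966  0.088 ]
side sp [ 0.5176 -0.1769  0.069 ]
side mh [ 0.5619 -0.1863  0.052 ]
```

The top and side measurements agree to about 3 mm: arm hole ≈ (0.556, 0.239), bracket yaw ≈ 50.5°, pulley ≈ (0.522, 0.159), long pin ≈ (0.606, -0.195), keeper ≈ 1.4 rad. Next I move above the pulley's front and refine with the wrist camera.

Add to h.py:
```python
from scipy.spatial.transform import Rotation as R
def Rt(yaw): return np.column_stack([[np.cos(yaw),np.sin(yaw),0],[np.sin(yaw),-np.cos(yaw),0],[0,0,-1]])
def go(x,y,z,yaw):
    o=ctrl.get_obs();q=o["eef_rot"];M=R.from_quat([q[1],q[2],q[3],q[0]]).as_matrix()
    print("d",(M.T@(np.array([x,y,z])-o["eef_pos"])).round(4),"rv",R.from_matrix(M.T@Rt(yaw)).as_rotvec().round(4))
```

```bash
python3 -c "
from h import *
go(.47,.097,.2,.881)"
```

Emit:
{"method": "jog_arm", "body": {
  "plan": {"dx":[-0.406,-0.406,-0.406,-0.406,-0.406,-0.406,-0.406,-0.406,-0.406,-0.406],"dy":[-0.318,-0.318,-0.318,-0.318,-0.318,-0.318,-0.318,-0.318,-0.318,-0.318],"dz":[0.031,0.031,0.031,0.031,0.031,0.031,0.031,0.031,0.031,0.031],"ax":[0,0,0,0,0,0,0,0,0,0],"ay":[0,0,0,0,0,0,0,0,0,0],"az":[1.9,1.9,1.9,1.9,1.9,1.9,1.9,1.9,1.9,1.9],"jaw":[0.59,0.59,0.59,0.59,0.59,0.59,0.59,0.59,0.59,0.59]}
}}

```text
time_s: 1.35
eef_pos: [0.4709, 0.0958, 0.1997]
eef_rot: [-0.0, 0.901, 0.434, -0.001]
wrist_force: [-0.3, 0.9, -0.1]
opening: 0.585
grasp_force: 0.0
```

```bash
python3 -c "
from h import *
go(.47,.097,.2,.881)"
```

```text
d [ 0.0004 -0.0014 -0.0003] rv [-0.0008  0.0008  0.0164]
```

Run:
```python
from h import *
import pickle
p=P("wrist");im=ctrl.camera("wrist");pickle.dump(p,open("w1.pkl","wb"));cv2.imwrite("pics/w1.png",im)
for n,X in dict(hole=(.556,.239,.072),pul=(.5216,.159,.058),bolt=(.588,.278,.099)).items(): print(n,proj("wrist",X,p).round(1))
```

```text
hole [287.  -17.2]
pul [321.7 118.2]
bolt [ 281.6 -143.7]
```

View pics/w1.png

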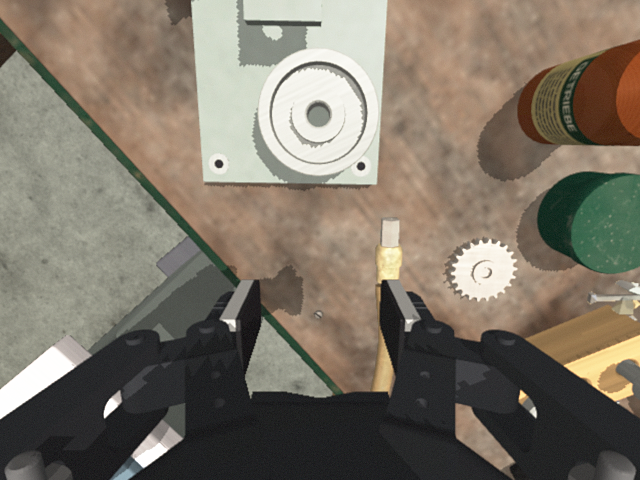

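Run:
```python
from h import *
import pickle
p=pickle.load(open("w1.pkl","rb"));c=np.array([.4709,.0958,0]);M=Rt(.881-.016)
for u,v,z in[(390,220,.01),(388,250,.01),(386,300,.01),(318.5,114,.058),(204,184,.018),(378,184,.018)]:
    X=ray("wrist",u,v,z,p);print(u,v,X.round(4),"tool",(M.T@(X-c)).round(4))
```

```text
390 220 [0.5167 0.0485 0.01  ] tool [-0.0063  0.0656 -0.01  ]
388 250 [0.4978 0.0255 0.01  ] tool [-0.0361  0.0661 -0.01  ]
386 300 [ 0.4653 -0.0162  0.01  ] tool [-0.0889  0.0684 -0.01  ]
318.5 114 [0.5216 0.1629 0.058 ] tool [ 0.0839 -0.0049 -0.058 ]
204 184 [0.4048 0.1827 0.018 ] tool [ 0.0233 -0.1067 -0.018 ]
378 184 [0.5276 0.0847 0.018 ] tool [ 0.0283  0.0503 -0.018 ]
```

Emit:
{"method": "jog_arm", "body": {
  "plan": {"dx":[0,0,0,0.01,0.02],"dy":[-0.003,-0.003,-0.003,-0.003,-0.003],"dz":[0.06,0.12,0.176,0.176,0.176],"ax":[0,0,0,0,0],"ay":[0,0,0,0,0],"az":[0.016,0.016,0.016,0.016,0.016],"jaw":[0.59,0.59,0.59,0.59,0.59]}
}}

```text
time_s: 2.02
eef_pos: [0.4823, 0.1159, 0.0261]
eef_rot: [0.0, 0.902, 0.431, 0.001]
wrist_force: [0.7, -0.3, 0.7]
opening: 0.59
grasp_force: 0.0
```

```bash
python3 -c "
from h import *
p=np.array(ctrl.get_obs()['eef_pos']);print(ctrl.get_obs()['eef_rot'])
M=Rt(.881);h=np.array([.556,.239,0]);print('hole in tool',(M.T@(h-p)).round(4))
cv2.imwrite('pics/s1.png',ctrl.camera('side'))"
```

```text
[4.40644604e-04 9.02162261e-01 4.31395401e-01 1.03384146e-03]
hole in tool [ 0.1418 -0.0215  0.0261]
```

Emit:
{"method": "jog_arm", "body": {
  "plan": {"dx":[0.01,0.02,0.03,0.04,0.05,0.058,0.066,0.074,0.08,0.08],"dy":[0,-0.001,-0.004,-0.008,-0.012,-0.016,-0.02,-0.0215,-0.0215,-0.0215],"dz":[0,0,0,0,0,0,0,0,0,0],"ax":[0,0,0,0,0,0,0,0,0,0],"ay":[0,0,0,0,0,0,0,0,0,0],"az":[0,0,0,0,0,0,0,0,0,0],"jaw":[0.59,0.59,0.59,0.59,0.59,0.59,0.59,0.59,0.59,0.59]}
}}

```text
time_s: 3.32
eef_pos: [0.5143, 0.1915, 0.0241]
eef_rot: [-0.0, 0.902, 0.431, 0.0]
wrist_force: [-0.7, -0.3, 0.1]
opening: 0.591
grasp_force: 0.0
```

Run:
```python
from h import *
import pickle
p=P("wrist");w=ctrl.camera("wrist");t=ctrl.camera("top");pickle.dump(p,open("w2.pkl","wb"))
o=ctrl.get_obs();M=Rt(.89);print('hole in tool',(M.T@(np.array([.556,.239,0])-o["eef_pos"])).round(4),proj("wrist",(.556,.239,.072),p).round(1))
cv2.imwrite("pics/w2full.png",w)
im=np.zeros((480,800,3),np.uint8);im[:,:400]=w[:, 100:500];im[:,400:]=cv2.resize(t[195:339,160:280],(400,480),interpolation=cv2.INTER_CUBIC);cv2.imwrite("pics/w2.png",im)
```

```text
hole in tool [0.0635 0.0024 0.0242] [333.9 148.6]
```

View pics/w2.png

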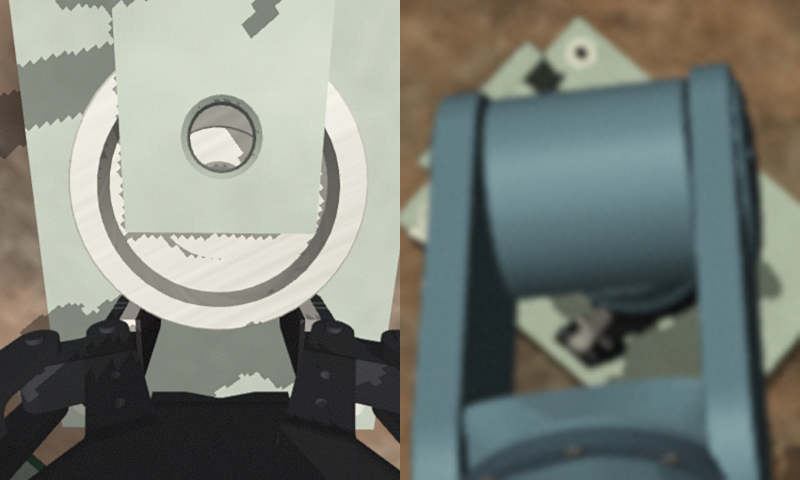

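Create f.py:
```python
from h import *
import pickle,sys
from scipy.optimize import least_squares
def fit(p,ext,z,r,x0,n="wrist"):
    a=np.linspace(0,2*np.pi,181)
    def f(c):
        q=np.array([proj(n,(c[0]+r*np.cos(t),c[1]+r*np.sin(t),z),p) for t in a])
        m=dict(l=q[:,0].min(),r=q[:,0].max(),t=q[:,1].min(),b=q[:,1].max());return [m[k]-v for k,v in ext.items()]
    s=least_squares(f,x0,diff_step=1e-4);return s.x,np.round(s.fun,1)
```

Run:
```python
from f import *
p=pickle.load(open("w2.pkl","rb"));o=np.array(ctrl.get_obs()["eef_pos"])[:2]
h,e=fit(p,dict(l=281.5,r=361.5,t=95.5,b=178),.072,.0115,(.556,.239));print(h.round(4),e)
h,e=fit(p,dict(l=287.5,r=356,t=101,b=170),.072,.009,(.556,.239));print(h.round(4),e)
r,e=fit(p,dict(l=168.5,r=468,b=329),.058,.046,(.556,.239));print(r.round(4),e)
M=Rt(.892)[:2,:2];print("tool: hole",(M.T@(h-o)).round(4),"pulley",(M.T@(r-o)).round(4))
```

```text
[0.5551 0.2429] [-4.8  4.8 -4.7  5.6]
[0.5554 0.2433] [-0.8  0.8 -1.8  2. ]
[0.544  0.2307] [-1.2  1.2  0.3]
tool: hole [ 0.0665 -0.0006] pulley [ 0.0495 -0.0016]
```

Emit:
{"method": "jog_arm", "body": {
  "plan": {"dx":[0.005,0.01,0.014,0.017,0.017],"dy":[0.001,0.001,0.001,0.001,0.001],"dz":[0,0,0,0,0],"ax":[0,0,0,0,0],"ay":[0,0,0,0,0],"az":[0,0,0,0,0],"jaw":[0.59,0.59,0.59,0.59,0.59]}
}}

```text
time_s: 4.05
eef_pos: [0.5258, 0.2039, 0.0244]
eef_rot: [-0.0, 0.902, 0.431, 0.0]
wrist_force: [-0.1, -1.0, 0.6]
opening: 0.588
grasp_force: 0.1
```

Run:
```python
from h import *
import pickle
p=P("wrist");w=ctrl.camera("wrist");pickle.dump(p,open("w3.pkl","wb"))
cv2.imwrite("pics/w3full.png",w)
a=cv2.resize(w[120:340,250:400],None,fx=2.5,fy=2.5,interpolation=cv2.INTER_CUBIC)
im=np.zeros((550,780,3),np.uint8);im[:,:375]=a;im[:480,380:]=w[:,120:520];cv2.imwrite("pics/w3.png",im)
```

```text
(no output)
```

View pics/w3.png

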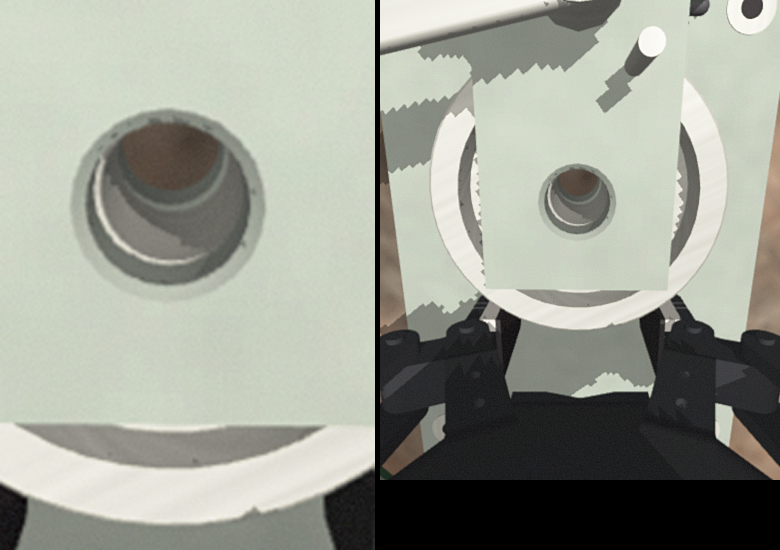

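Run:
```python
from f import *
p=pickle.load(open("w3.pkl","rb"));o=np.array(ctrl.get_obs()["eef_pos"])[:2]
h,e=fit(p,dict(l=284.4,r=350,t=168.4,b=233.6),.072,.009,(.556,.239));print(h.round(4),e)
r,e=fit(p,dict(l=171,r=467.5-.5,b=329),.058,.046,(.556,.239));print(r.round(4),e)
a=np.linspace(0,6.28,90);q=np.array([proj("wrist",(h[0]+.009*np.cos(t),h[1]+.009*np.sin(t),.058),p) for t in a]);print("bore exp crop",((q.min(0)-[250,120])*2.5).round(),((q.max(0)-[250,120])*2.5).round())
M=Rt(.892)[:2,:2];print("tool: hole",(M.T@(h-o)).round(4),"pulley",(M.T@(r-o)).round(4))
```

```text
[0.5554 0.2432] [-0.6  0.6 -0.5  0.6]
[0.5555 0.2427] [-2.6  2.6  0.7]
bore exp crop [ 96. 111.] [242. 257.]
tool: hole [ 0.0492 -0.0018] pulley [ 0.0489 -0.0013]
```

Wrist view: the arm hole is at about (317,201) and the bench shows through the pulley's bore, so they line up to about 1 mm. I back off and move over the long pin.

Emit:
{"method": "jog_arm", "body": {
  "plan": {"dx":[-0.03,-0.03,-0.03,-0.03,-0.06,-0.1,-0.14,-0.18,-0.22,-0.24],"dy":[0,0,0,0,0.045,0.09,0.135,0.18,0.225,0.27],"dz":[0,-0.06,-0.12,-0.18,-0.2,-0.2,-0.2,-0.2,-0.2,-0.2],"ax":[0,0,0,0,0,0,0,0,0,0],"ay":[0,0,0,0,0,0,0,0,0,0],"az":[0,0,0,0,0,0,0,0,0,0],"jaw":[0.59,0.59,0.59,0.55,0.55,0.55,0.55,0.55,0.55,0.55]}
}}

```text
time_s: 5.35
eef_pos: [0.5846, -0.1556, 0.2249]
eef_rot: [0.001, 0.903, 0.43, 0.0]
wrist_force: [0.9, 1.2, 0.4]
opening: 0.55
grasp_force: 0.0
```

Emit:
{"method": "jog_arm", "body": {
  "plan": {"dx":[-0.02,-0.02,-0.02],"dy":[0.0425,0.0425,0.0425],"dz":[0.01,0.025,0.025],"ax":[0,0,0],"ay":[0,0,0],"az":[0,0,0],"jaw":[0.55,0.55,0.55]}
}}

```text
time_s: 5.72
eef_pos: [0.6038, -0.1943, 0.1973]
eef_rot: [-0.002, 0.903, 0.431, -0.001]
wrist_force: [0.7, 0.7, -0.4]
opening: 0.552
grasp_force: 0.0
```

Run:
```python
from h import *
import pickle
p=P("wrist");w=ctrl.camera("wrist");pickle.dump(p,open("w4.pkl","wb"));cv2.imwrite("pics/w4.png",w)
for X in[(.6055,-.195,.088),(.5185,-.1755,.069)]:print(proj("wrist",X,p).round(1))
```

```text
[324.4 232.1]
[225.1 273.6]
```

View pics/w4.png

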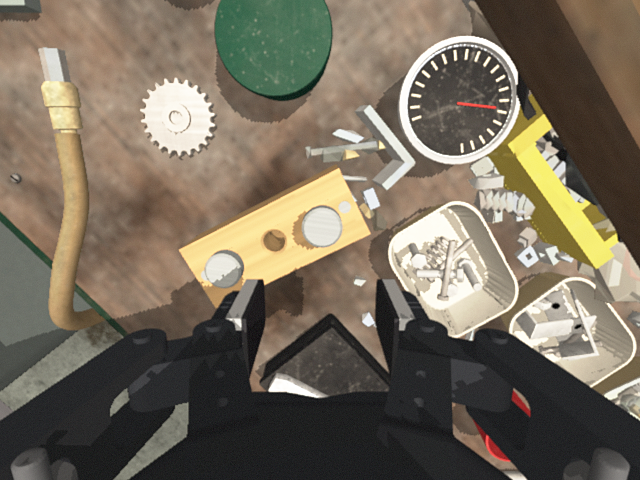

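Run:
```python
from f import *
p=pickle.load(open("w4.pkl","rb"));o=ctrl.get_obs();q=o["eef_rot"];M=R.from_quat([q[1],q[2],q[3],q[0]]).as_matrix();o=np.array(o["eef_pos"])
h,e=fit(p,dict(l=302,r=342.5,t=206,b=248.5),.088,.015,(.606,-.195));print(h.round(4),e,"tool",(M.T@(np.r_[h,.088]-o)).round(4))
```

```text
[ 0.6064 -0.1914] [-0.5  0.5  1.1 -1.2] tool [0.0034 0.0003 0.1105]
```

Emit:
{"method": "jog_arm", "body": {
  "plan": {"dx":[0.0035,0.0035,0.0035,0.0035,0.0035,0.0035,0.0035,0.0035],"dy":[0.0015,0.0015,0.0015,0.0015,0.0015,0.0015,0.0015,0.0015],"dz":[0.05,0.1,0.124,0.124,0.124,0.124,0.124,0.124],"ax":[0,0,0,0,0,0,0,0],"ay":[0,0,0,0,0,0,0,0],"az":[0,0,0,0,0,0,0,0],"jaw":[0.55,0.55,0.55,0.55,0.25,0.25,0.25,0.25]}
}}

```text
time_s: 6.78
eef_pos: [0.6095, -0.1934, 0.0777]
eef_rot: [0.001, 0.902, 0.431, 0.001]
wrist_force: [-1.6, 2.4, 7.4]
opening: 0.322
grasp_force: 59.2
```

Run:
```python
from h import *
s=ctrl.camera("side");u,v=proj("side",(.606,-.193,.08)).astype(int)
cv2.imwrite("pics/s2.png",cv2.resize(s[v-70:v+50,u-70:u+70],None,fx=4,fy=4,interpolation=cv2.INTER_CUBIC))
```

```text
(no output)
```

View pics/s2.png

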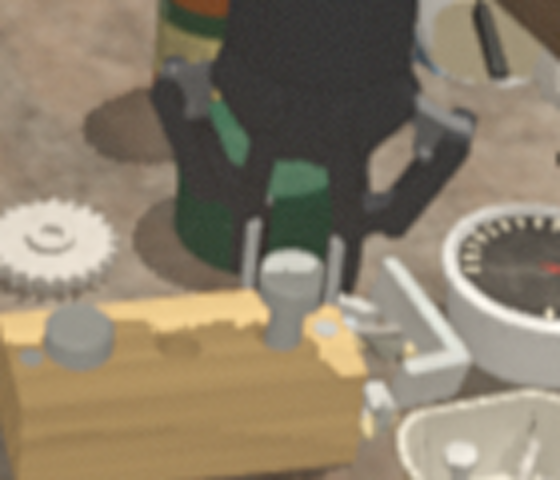

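Side view: the fingers hold the long pin's head at about (290,280) in the crop, with the shank in the block and the short pin untouched. Lifting and carrying it over the arm.

Emit:
{"method": "jog_arm", "body": {
  "plan": {"dx":[0,0,0,0,0.03,0.07,0.11,0.15,0.19,0.23],"dy":[0,0,0,0,-0.03,-0.07,-0.11,-0.15,-0.19,-0.23],"dz":[-0.02,-0.07,-0.12,-0.17,-0.175,-0.175,-0.175,-0.175,-0.175,-0.175],"ax":[0,0,0,0,0,0,0,0,0,0],"ay":[0,0,0,0,0,0,0,0,0,0],"az":[0,0,0,0,0,0,0,0,0,0],"jaw":[0.25,0.25,0.25,0.25,0.25,0.25,0.25,0.25,0.25,0.25]}
}}

```text
time_s: 8.07
eef_pos: [0.574, 0.1317, 0.252]
eef_rot: [0.001, 0.903, 0.431, 0.001]
wrist_force: [0.9, 0.0, -1.0]
opening: 0.311
grasp_force: 60.3
```

Emit:
{"method": "jog_arm", "body": {
  "plan": {"dx":[0.04,0.07,0.076,0.076,0.076,0.076],"dy":[-0.04,-0.075,-0.085,-0.085,-0.085,-0.085],"dz":[0,0,0.03,0.08,0.093,0.093],"ax":[0,0,0,0,0,0],"ay":[0,0,0,0,0,0],"az":[0,0,0,0,0,0],"jaw":[0.25,0.25,0.25,0.25,0.25,0.25]}
}}

```text
time_s: 8.82
eef_pos: [0.5559, 0.2423, 0.1578]
eef_rot: [0.0, 0.903, 0.431, -0.0]
wrist_force: [0.3, -0.1, -1.2]
opening: 0.312
grasp_force: 60.3
```

```bash
python3 -c "
from h import *
go(.5566,.2423,.155,.892)"
```

```text
d [0.0004 0.0005 0.0028] rv [-0.0003  0.0006 -0.0017]
```

Now at the hover; this is my last picture.

Run:
```python
from h import *
import pickle
p=P("wrist");w=ctrl.camera("wrist");pickle.dump(p,open("w5.pkl","wb"));cv2.imwrite("pics/w5full.png",w)
for X in[(.5566,.2423,.072),(.5559,.2423,.085),(.5559,.2423,.168)]:print(proj("wrist",X,p).round(1))
a=cv2.resize(w[170:340,230:410],None,fx=3,fy=3,interpolation=cv2.INTER_CUBIC)
im=np.zeros((600,800,3),np.uint8);im[:510,:540]=a;s=cv2.resize(ctrl.camera("side")[150:270,240:305],(260,480),interpolation=cv2.INTER_CUBIC);im[:480,540:]=s;cv2.imwrite("pics/w5.png",im)
```

```text
[322.4 241. ]
[321.6 247.3]
[322.5 306.7]
```

View pics/w5.png

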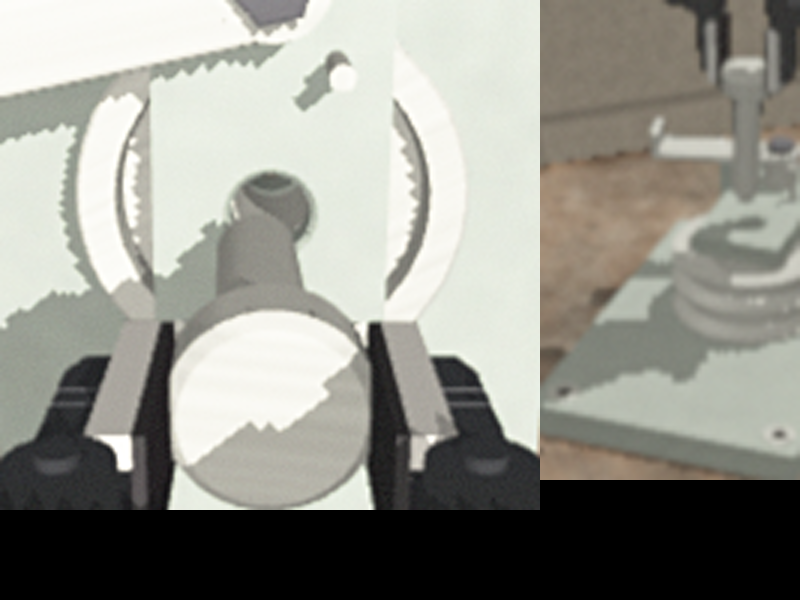

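The wrist view shows the hole at full-image (320.7,240) and the head centred at (320,306), but the nose is near (315.5,243). That is a slight lean towards tool -y, which I check numerically in the side image.

Create lean.py:
```python
from f import *
def lean():
    s=ctrl.camera("side");o=np.array(ctrl.get_obs()["eef_pos"]);g=cv2.cvtColor(s,cv2.COLOR_BGR2LAB).astype(float)
    for dz in(-.008,-.014,-.02,-.026,-.032,-.038,-.044,-.05,-.056,-.062):
        u,v=proj("side",o+[0,0,dz]);r=int(round(v));row=g[r-0:r+1,int(u)-12:int(u)+13].mean(0)
        print(round(dz,3),round(u,1),r,row[:,0].astype(int).tolist())
if __name__=="__main__": lean()
```

```bash
python3 lean.py
```

```text
-0.008 292.2 172 [123, 122, 119, 120, 117, 119, 127, 134, 139, 139, 140, 142, 141, 138, 139, 130, 112, 112, 130, 134, 126, 131, 135, 137, 135]
-0.014 292.2 175 [130, 130, 130, 132, 135, 133, 134, 135, 134, 135, 139, 139, 137, 135, 127, 114, 131, 136, 136, 132, 129, 133, 134, 134, 135]
-0.02 292.2 177 [137, 136, 134, 133, 131, 133, 134, 133, 133, 136, 139, 140, 140, 137, 125, 113, 128, 134, 133, 134, 133, 134, 133, 133, 133]
-0.026 292.3 180 [135, 133, 132, 130, 129, 134, 133, 134, 133, 137, 139, 141, 142, 138, 124, 111, 128, 132, 130, 131, 135, 134, 132, 125, 126]
-0.032 292.3 182 [134, 130, 132, 129, 128, 129, 132, 130, 126, 136, 140, 141, 141, 137, 127, 115, 117, 120, 130, 136, 141, 136, 132, 129, 129]
-0.038 292.4 185 [209, 209, 208, 209, 212, 214, 205, 196, 172, 144, 139, 141, 140, 135, 138, 158, 164, 138, 128, 131, 130, 129, 131, 139, 159]
-0.044 292.4 187 [211, 211, 211, 211, 213, 212, 212, 206, 177, 144, 140, 142, 140, 133, 144, 172, 174, 129, 102, 102, 100, 109, 128, 169, 191]
-0.05 292.5 189 [158, 159, 160, 167, 168, 172, 171, 168, 149, 137, 139, 143, 140, 135, 142, 168, 184, 175, 174, 171, 158, 168, 168, 170, 155]
-0.056 292.5 192 [140, 145, 143, 141, 136, 126, 125, 126, 131, 137, 141, 141, 140, 137, 137, 145, 135, 133, 137, 139, 138, 142, 155, 159, 161]
-0.062 292.6 194 [137, 135, 141, 143, 141, 130, 127, 128, 130, 135, 142, 142, 139, 137, 133, 136, 133, 136, 140, 141, 141, 140, 135, 140, 160]
```

Emit:
{"method": "jog_arm", "body": {
  "plan": {"dx":[0,0,0,0,0],"dy":[0.0008,0.0008,0.0008,0.0008,0.0008],"dz":[0,0.006,0.012,0.016,0.02],"ax":[-0.025,-0.025,-0.025,-0.025,-0.025],"ay":[0,0,0,0,0],"az":[0,0,0,0,0],"jaw":[0.25,0.25,0.25,0.25,0.25]}
}}

```text
time_s: 9.6
eef_pos: [0.5564, 0.2421, 0.1367]
eef_rot: [0.011, 0.902, 0.431, 0.005]
wrist_force: [-0.1, -0.5, -1.5]
opening: 0.316
grasp_force: 60.3
```

Emit:
{"method": "jog_arm", "body": {
  "plan": {"dx":[0,0,0],"dy":[0,0,0],"dz":[0.004,0.008,0.008],"ax":[0,0,0],"ay":[0,0,0],"az":[0,0,0],"jaw":[0.25,0.25,0.25]}
}}

```text
time_s: 9.98
eef_pos: [0.5565, 0.2419, 0.1289]
eef_rot: [0.011, 0.902, 0.431, 0.005]
wrist_force: [0.7, 0.4, -0.9]
opening: 0.314
grasp_force: 60.3
```

Emit:
{"method": "jog_arm", "body": {
  "plan": {"dx":[0,0,0,0,0],"dy":[0,-0.0003,-0.0004,-0.0005,-0.0005],"dz":[0.005,0.01,0.015,0.02,0.02],"ax":[0,0,0,0,0],"ay":[0,0,0,0,0],"az":[0,0,0,0,0],"jaw":[0.25,0.25,0.25,0.25,0.25]}
}}

```text
time_s: 10.6
eef_pos: [0.5564, 0.2419, 0.1087]
eef_rot: [0.011, 0.902, 0.431, 0.005]
wrist_force: [0.2, -0.3, -2.9]
opening: 0.315
grasp_force: 60.2
```

Emit:
{"method": "jog_arm", "body": {
  "plan": {"dx":[0,0,0,0],"dy":[-0.0001,-0.0003,-0.0004,-0.0004],"dz":[0.005,0.01,0.015,0.015],"ax":[0,0,0,0],"ay":[0,0,0,0],"az":[0,0,0,0],"jaw":[0.25,0.25,0.25,0.25]}
}}

```text
time_s: 11.1
eef_pos: [0.5564, 0.242, 0.0937]
eef_rot: [0.011, 0.902, 0.431, 0.005]
wrist_force: [0.4, -0.4, -1.7]
opening: 0.314
grasp_force: 60.2
```

Emit:
{"method": "jog_arm", "body": {
  "plan": {"dx":[0,0,0,0,0],"dy":[-0.0001,-0.0002,-0.0003,-0.0004,-0.0004],"dz":[0.004,0.008,0.012,0.015,0.0155],"ax":[0,0,0,0,0],"ay":[0,0,0,0,0],"az":[0,0,0,0,0],"jaw":[0.25,0.25,0.25,0.25,0.25]}
}}

```text
time_s: 11.72
eef_pos: [0.5565, 0.2421, 0.0786]
eef_rot: [0.011, 0.902, 0.431, 0.005]
wrist_force: [0.4, 0.2, -0.3]
opening: 0.317
grasp_force: 60.3
```

Emit:
{"method": "jog_arm", "body": {
  "plan": {"dx":[0,0,0,0],"dy":[0,0,0,0],"dz":[0.001,0.002,0.003,0.003],"ax":[0,0,0,0],"ay":[0,0,0,0],"az":[0,0,0,0],"jaw":[0.25,0.25,0.25,0.25]}
}}

```text
time_s: 12.22
eef_pos: [0.5567, 0.2421, 0.0761]
eef_rot: [0.011, 0.902, 0.431, 0.006]
wrist_force: [-1.1, 1.3, 1.0]
opening: 0.315
grasp_force: 60.7
```

Emit:
{"method": "jog_arm", "body": {
  "plan": {"dx":[0,0,0],"dy":[0,0,0],"dz":[0.001,0.0015,0.0015],"ax":[0,0,0],"ay":[0,0,0],"az":[0,0,0],"jaw":[0.25,0.25,0.25]}
}}

```text
time_s: 12.6
eef_pos: [0.5568, 0.2422, 0.0759]
eef_rot: [0.011, 0.902, 0.431, 0.006]
wrist_force: [-4.3, 0.6, 11.5]
opening: 0.316
grasp_force: 61.8
```

Emit:
{"method": "jog_arm", "body": {
  "plan": {"dx":[0,0,0,0,0,0,0,0,0],"dy":[0,0,0,0,0,0,0,0,0],"dz":[0,0,0,-0.03,-0.05,-0.05,-0.05,-0.05,-0.05],"ax":[0,0,0,0.025,0.025,0.025,0.025,0.025,0.025],"ay":[0,0,0,0,0,0,0,0,0],"az":[0,0,0,0,0,0,0,0,0],"jaw":[0.6,0.6,0.6,0.6,0.0,0.0,0.0,0.0,0.0]}
}}

```text
time_s: 13.72
eef_pos: [0.5552, 0.2427, 0.1234]
eef_rot: [-0.0, 0.902, 0.431, -0.001]
wrist_force: [-0.6, -0.1, -0.6]
opening: -0.002
grasp_force: 0.0
```

Emit:
{"method": "jog_arm", "body": {
  "plan": {"dx":[0,0,0,0,0],"dy":[0,0,0,0,0],"dz":[0.01,0.02,0.03,0.034,0.034],"ax":[0,0,0,0,0],"ay":[0,0,0,0,0],"az":[0,0,0,0,0],"jaw":[0,0,0,0,0]}
}}

```text
time_s: 14.35
eef_pos: [0.5554, 0.2427, 0.0897]
eef_rot: [-0.0, 0.902, 0.431, -0.0]
wrist_force: [-0.9, -0.1, 0.2]
opening: 0.002
grasp_force: 0.0
```

Tip is at 0.0897 with no contact yet, so the pin is not standing high. I press gently.

Emit:
{"method": "jog_arm", "body": {
  "plan": {"dx":[0,0,0,0,0,0],"dy":[0,0,0,0,0,0],"dz":[0.001,0.002,0.003,0.004,0.005,0.005],"ax":[0,0,0,0,0,0],"ay":[0,0,0,0,0,0],"az":[0,0,0,0,0,0],"jaw":[0,0,0,0,0,0]}
}}

```text
time_s: 15.1
eef_pos: [0.5558, 0.2428, 0.0861]
eef_rot: [0.0, 0.902, 0.431, 0.0]
wrist_force: [-1.4, -0.8, 6.0]
opening: 0.0
grasp_force: 2.9
```

The pin is fully home: the closed tips meet the head's top at 0.086. Next I work out the keeper swing.

Create k.py:
```python
from h import *
pv=np.array([.5893,.2815]);Y=.89
def C(th,L=.022,r=.0735):
    rad=np.array([-np.cos(th),np.sin(th)]);tan=np.array([np.sin(th),np.cos(th)])
    v=r*rad+L*tan;c,s=np.cos(Y),np.sin(Y);return pv+np.array([c*v[0]-s*v[1],s*v[0]+c*v[1]]),Y+np.pi/2-th
def t(th,L=.022,z=.096):
    p,y=C(th,L);print(th,L,p.round(4),end=" ");go(*p,z,y)
```

```bash
python3 -c "
from k import *
t(1.4,.036,.13);t(1.4,.036,.096)"
```

```text
1.4 0.036 [0.5427 0.3488] d [ 0.0742 -0.0768 -0.0439] rv [ 0.0002  0.     -0.1699]
1.4 0.036 [0.5427 0.3488] d [ 0.0742 -0.0768 -0.0099] rv [ 0.0002  0.     -0.1699]
```

Emit:
{"method": "jog_arm", "body": {
  "plan": {"dx":[0,0,0.035,0.074,0.074,0.074,0.074,0.074],"dy":[0,0,-0.036,-0.077,-0.077,-0.077,-0.077,-0.077],"dz":[-0.03,-0.05,-0.05,-0.05,-0.05,-0.03,-0.012,-0.012],"ax":[0,0,0,0,0,0,0,0],"ay":[0,0,0,0,0,0,0,0],"az":[0,0,-0.1,-0.17,-0.17,-0.17,-0.17,-0.17],"jaw":[0,0,0,0,0,0,0,0]}
}}

```text
time_s: 16.1
eef_pos: [0.5407, 0.3467, 0.0939]
eef_rot: [-0.0, 0.863, 0.505, -0.003]
wrist_force: [0.0, -0.0, 0.3]
opening: -0.003
grasp_force: 0.0
```

```bash
python3 -c "
from k import *
for a in(1.4,1.3,1.15,1.0,.85,.7,.55,.4,.25): t(a)"
```

```text
1.4 0.022 [0.5359 0.3366] d [-0.0112  0.0007 -0.002 ] rv [-0.0036  0.0046 -0.0019]
1.3 0.022 [0.5307 0.331 ] d [-0.0186 -0.0011 -0.002 ] rv [-0.0038  0.0045 -0.1019]
1.15 0.022 [0.5239 0.3217] d [-0.03   -0.0024 -0.0019] rv [-0.0041  0.0042 -0.2519]
1.0 0.022 [0.5187 0.3114] d [-0.0415 -0.002  -0.0019] rv [-0.0044  0.0039 -0.4019]
0.85 0.022 [0.515  0.3005] d [-0.0528  0.0001 -0.0018] rv [-0.0048  0.0036 -0.5519]
0.7 0.022 [0.513  0.2892] d [-0.0637  0.0039 -0.0018] rv [-0.005   0.0032 -0.7019]
0.55 0.022 [0.5127 0.2777] d [-0.0738  0.0093 -0.0018] rv [-0.0053  0.0029 -0.8519]
0.4 0.022 [0.5141 0.2663] d [-0.0831  0.0161 -0.0018] rv [-0.0056  0.0025 -1.0019]
0.25 0.022 [0.5172 0.2553] d [-0.0912  0.0243 -0.0018] rv [-0.0058  0.0021 -1.1519]
```

Emit:
{"method": "jog_arm", "body": {
  "plan": {"dx":[-0.011,-0.0186,-0.024,-0.03,-0.0358,-0.0415,-0.0472,-0.0528],"dy":[0.0007,-0.001,-0.0018,-0.0024,-0.0022,-0.002,-0.001,0.0001],"dz":[-0.003,-0.003,-0.003,-0.003,-0.003,-0.003,-0.003,-0.003],"ax":[0,0,0,0,0,0,0,0],"ay":[0,0,0,0,0,0,0,0],"az":[0,-0.1,-0.177,-0.252,-0.327,-0.402,-0.477,-0.552],"jaw":[0,0,0,0,0,0,0,0]}
}}

```text
time_s: 17.1
eef_pos: [0.517, 0.302, 0.1014]
eef_rot: [0.0, 0.691, 0.722, 0.001]
wrist_force: [-0.1, 1.7, -0.4]
opening: -0.003
grasp_force: 0.5
```

Run:
```python
from k import *
for a in(.7,.55,.4,.25,.1,0): t(a)
s=ctrl.camera("side");cv2.imwrite("pics/s3.png",s)
```

```text
0.7 0.022 [0.513  0.2892] d [-0.0126 -0.0046  0.0054] rv [ 0.0017 -0.0006 -0.1462]
0.55 0.022 [0.5127 0.2777] d [-0.024  -0.0054  0.0054] rv [ 0.0017 -0.0005 -0.2962]
0.4 0.022 [0.5141 0.2663] d [-0.0355 -0.0045  0.0054] rv [ 1.800e-03 -4.000e-04 -4.462e-01]
0.25 0.022 [0.5172 0.2553] d [-0.0467 -0.0019  0.0054] rv [ 1.800e-03 -2.000e-04 -5.962e-01]
0.1 0.022 [0.5219 0.2448] d [-0.0574  0.0024  0.0054] rv [ 1.800e-03 -1.000e-04 -7.462e-01]
0 0.022 [0.5259 0.2382] d [-0.0641  0.0061  0.0054] rv [ 0.0018 -0.     -0.8462]
```

Emit:
{"method": "jog_arm", "body": {
  "plan": {"dx":[-0.0063,-0.0126,-0.0183,-0.024,-0.03,-0.0355,-0.0411,-0.0467],"dy":[-0.0025,-0.0046,-0.005,-0.0054,-0.005,-0.0045,-0.0032,-0.0019],"dz":[0.003,0.004,0.004,0.004,0.004,0.004,0.004,0.004],"ax":[0,0,0,0,0,0,0,0],"ay":[0,0,0,0,0,0,0,0],"az":[-0.073,-0.146,-0.221,-0.296,-0.371,-0.446,-0.521,-0.596],"jaw":[0,0,0,0,0,0,0,0]}
}}

```text
time_s: 18.15
eef_pos: [0.5173, 0.2555, 0.0973]
eef_rot: [0.001, 0.449, 0.893, 0.001]
wrist_force: [0.4, 0.9, 0.3]
opening: -0.006
grasp_force: 0.4
```

Run:
```python
from k import *
for a in(.15,.1,.05,0): t(a)
```

```text
0.15 0.022 [0.5202 0.2482] d [-0.0076 -0.002   0.0013] rv [ 0.0017  0.0005 -0.1013]
0.1 0.022 [0.5219 0.2448] d [-0.0114 -0.0026  0.0013] rv [ 0.0016  0.0005 -0.1513]
0.05 0.022 [0.5239 0.2415] d [-0.0152 -0.0031  0.0013] rv [ 0.0016  0.0006 -0.2013]
0 0.022 [0.5259 0.2382] d [-0.019  -0.0033  0.0013] rv [ 0.0016  0.0006 -0.2513]
```

Emit:
{"method": "jog_arm", "body": {
  "plan": {"dx":[-0.004,-0.0076,-0.0114,-0.0152],"dy":[-0.001,-0.002,-0.0026,-0.003],"dz":[0.001,0.001,0.001,0.001],"ax":[0,0,0,0],"ay":[0,0,0,0],"az":[-0.05,-0.1,-0.151,-0.2],"jaw":[0,0,0,0]}
}}

```text
time_s: 18.65
eef_pos: [0.5238, 0.2415, 0.0962]
eef_rot: [0.001, 0.358, 0.934, 0.0]
wrist_force: [-0.1, 1.2, -0.1]
opening: 0.0
grasp_force: 0.4
```

Emit:
{"method": "jog_arm", "body": {
  "plan": {"dx":[-0.002,-0.004,-0.004],"dy":[-0.0003,-0.0005,-0.0005],"dz":[0,0,0],"ax":[0,0,0],"ay":[0,0,0],"az":[-0.025,-0.05,-0.05],"jaw":[0,0,0]}
}}

```text
time_s: 19.02
eef_pos: [0.5252, 0.2393, 0.0957]
eef_rot: [-0.001, 0.335, 0.942, 0.0]
wrist_force: [-5.2, 2.7, 3.7]
opening: -0.003
grasp_force: 2.7
```

Emit:
{"method": "jog_arm", "body": {
  "plan": {"dx":[-0.001,-0.002,-0.002],"dy":[0,0,0],"dz":[0,0,0],"ax":[0,0,0],"ay":[0,0,0],"az":[0,0,0],"jaw":[0,0,0]}
}}

```text
time_s: 19.4
eef_pos: [0.5254, 0.2391, 0.0956]
eef_rot: [-0.002, 0.335, 0.942, 0.0]
wrist_force: [-8.8, 7.8, 6.6]
opening: -0.002
grasp_force: 5.6
```

Emit:
{"method": "jog_arm", "body": {
  "plan": {"dx":[0.01,0.04,0.05,0.05,0.09,0.14,0.19,0.24,0.28,0.28],"dy":[0,0,0,0,0,0,0,0,0,0],"dz":[0,0,-0.05,-0.1,-0.13,-0.13,-0.13,-0.13,-0.13,-0.13],"ax":[0,0,0,0,0,0,0,0,0,0],"ay":[0,0,0,0,0,0,0,0,0,0],"az":[0,0,0,0,0,0,0,0,0,0],"jaw":[0,0,0,0,0,0,0,0,0,0]}
}}

```text
time_s: 20.65
eef_pos: [0.3084, 0.4154, 0.2254]
eef_rot: [0.0, 0.333, 0.943, 0.0]
wrist_force: [0.8, 0.4, 0.2]
opening: -0.004
grasp_force: 0.0
```

Run:
```python
from k import *
t0=cv2.imread("pics/top0.png");t=ctrl.camera("top");cv2.imwrite("pics/t1.png",t);s=ctrl.camera("side");cv2.imwrite("pics/s4.png",s)
d=cv2.absdiff(t,t0).max(2)>25
n,l,st,c=cv2.connectedComponentsWithStats(d.astype(np.uint8))
for i in range(1,n):
    if st[i,4]>25: print(st[i].tolist(),c[i].round(1))
pvt=np.array([.5893,.2810])
for th in(0,.1,.2):
    tab,_=C(th,0); print(th,"tab px",proj("top",(*tab,.098)).round(1),"pivot px",proj("top",(*pvt,.099)).round(1))
g=cv2.cvtColor(t,cv2.COLOR_BGR2GRAY)
for r in range(222,270,3): print(r,g[r,184:228:2].tolist())
```

```text
[439, 220, 20, 27, 379] [448.6 232.5]
[191, 230, 35, 40, 573] [208.1 249.5]
[180, 230, 105, 78, 3209] [240.7 274.9]
[162, 234, 32, 35, 442] [178.8 251.1]
[177, 286, 12, 14, 112] [182.8 292.5]
[0, 358, 12, 11, 32] [  5.9 362.7]
[0, 363, 93, 117, 7041] [ 44.  428.5]
0 tab px [219.5 256.9] pivot px [188.8 230.9]
0.1 tab px [216.6 259.9] pivot px [188.8 230.9]
0.2 tab px [213.4 262.6] pivot px [188.8 230.9]
222 [145, 166, 166, 165, 160, 170, 173, 167, 125, 62, 47, 79, 138, 172, 170, 167, 168, 169, 171, 171, 169, 167]
225 [169, 173, 175, 172, 180, 175, 172, 174, 171, 157, 120, 97, 132, 169, 170, 168, 167, 166, 168, 169, 171, 169]
228 [174, 141, 112, 106, 148, 184, 173, 171, 171, 172, 172, 157, 134, 163, 173, 171, 170, 169, 169, 167, 170, 169]
231 [170, 98, 87, 88, 86, 157, 193, 183, 173, 185, 166, 173, 171, 181, 197, 202, 202, 203, 198, 192, 184, 175]
234 [184, 145, 90, 87, 112, 180, 189, 203, 200, 156, 98, 158, 172, 172, 175, 158, 126, 125, 147, 
[... 560 characters left out ...]
09, 201, 158, 161, 171, 170]
252 [95, 94, 96, 120, 155, 167, 169, 165, 131, 104, 141, 192, 204, 204, 203, 205, 205, 207, 201, 177, 158, 170]
255 [95, 94, 101, 149, 152, 128, 153, 172, 170, 158, 120, 127, 169, 199, 205, 204, 203, 200, 191, 135, 120, 157]
258 [129, 121, 99, 161, 203, 169, 105, 142, 167, 172, 167, 133, 116, 120, 171, 202, 200, 182, 110, 81, 110, 98]
261 [164, 164, 156, 152, 195, 197, 138, 109, 127, 151, 169, 171, 151, 111, 96, 124, 147, 89, 84, 80, 86, 108]
264 [168, 166, 167, 164, 175, 202, 190, 143, 140, 120, 130, 161, 170, 169, 151, 123, 96, 88, 77, 98, 115, 114]
267 [167, 168, 165, 164, 164, 180, 199, 197, 172, 154, 124, 122, 141, 163, 170, 168, 120, 80, 106, 117, 116, 112]
```

The strap's image slope is 0.86, against 0.85 expected for a shut keeper and 1.04 for 0.1 rad open. Apart from the arm, only the long pin, pulley and keeper have changed. Handing in.

```bash
python3 -c "
from bench import ctrl
print(ctrl.hand_in())"
```

```text
the job is handed in; nothing more can be done
None
```

The job is handed in at about 21 s: the pulley bore is under the arm hole, the long pin is fully home with its head top at 86 mm, and the keeper strap is shut against its stop over the pin; the short pin, tin, bottle and sprocket show no movement in the top-camera comparison.

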